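# Lock the sprung compartment lid in the drawer

### The arm

A 6-joint arm with a two-finger parallel gripper is mounted at the origin on the work surface. World frame = base frame: x ahead of the robot, y to its left, z up, the work surface at z = 0. Lengths are in mm, angles in rad, forces in N, time in s.
With the tool pointing down it reaches from about 250 to 800 mm from the base axis. Payload 3.9 kg.
Tool frame: the origin (TCP) lies midway between the tips of the shut fingers; the grasp point (between the pads) lies 19 mm behind it; z points along the fingers, y is the line along which they close (so a half turn about z gives the same grasp; the last joint's range is limited). The gripper opens to 85 mm and grips with 20 to 120 N. Pads are 22 mm wide; open, the fingers measure 114 mm over their backs; the gripper's body (76 mm by 85 mm) begins 54 mm behind the grasp point. The pads swing forward as they close: fully open they stand 13 mm farther back than shut.
Start: joints at [1.222, 0.26, -0.138, 1.173, 0, 1.571], TCP at [179.424, 493.378, 231.304] pointing down, gripper open.
Joint ranges: [-2.78, 2.78], [-0.83, 1.72], [-1.28, 1.37], [-1.9, 2.12], [-1.57, 1.48], [-3.14, 3.14]. Speed limits (rad/s): [2.57, 2.57, 3.14, 3.14, 3.14, 3.14].

### API

Orientations are given as a rotation vector (axis times angle).
In Python, from rig import arm, cams gives the robot as it stands.
- The arm moves only by the tool drive_tool, never from a script. Its arguments are lists of equal length, an entry for each row: "dp": the shift along the tool's x, y, z normalised to -1 to 1, where 1 is 400 mm, a list of three; "twist": the turn, a rotation vector about the tool's x, y, z normalised to -1 to 1, where 1 is 2 pi rad, a list of three; "fingers": the finger opening in mm, from 0 to 85.4. In form: {"dp": [[x, y, z], ...], "twist": [[ax, ay, az], ...], "fingers": [fingers, ...]}. A call has 1 to 20 rows; each row is the pose to reach, as a shift and turn from the pose commanded when the call began, along the tool's axes at that moment, turning the shorter way round; what a row does not reach only later rows make up. A row lasts 1/10 s, in which the tool goes at most 50 mm and 8.59 degrees, less where a joint would pass 70% of its speed; a pose out of reach is approached as far as the arm can. A call with a number of a shift or a turn outside -1 to 1 is refused whole. A call with a gripper value outside its range is refused whole. The fingers move at their own pace and stop on an object; the grip force is fixed at half the most. Time passes only in rows, so rows that repeat a pose let the fingers close. It gives the time, the measured TCP pose, the force, the opening and the grip force at its end, in the units of the state.
- arm.get_obs(): the state, without advancing time (a new reading comes with each control period).
- cams.camera(name): name is "scene" or "side" or "wrist"; returns the picture (420x560x3 uint8, red, green, blue); there is no depth.
- cams.camera_model(name): a dict with "intrinsics" (3x3 intrinsics, pixels), "extrinsics" (4x4, takes a point from world to camera coordinates); the wrist camera has in their place "mount" (4x4, takes a point from camera to tool coordinates, whose origin is the TCP and whose axes are the flange's). Camera axes: x right, y down, z forward; pixel columns grow to the right and rows downward; lengths in mm; the calibration is good to about 2 mm. A picture is of the moment at which its call begins: read the wrist's pose just before it. camera_model takes no time and is no camera call.
- arm.job_done(): hands the job in; it is judged then, once.
The state is a dict: "time": time; "q": joint angles; "joint_velocities": joint speeds; "joint_torque": joint torques, N m; "position": TCP position; "orientation": TCP orientation; "force": force on the tool from outside, world axes, zero at the start; "moment": the same for the moment, N m; "opening": finger opening in mm; "gripper_force": force on a finger pad.
Only numpy, scipy, OpenCV 4.12 (cv2) and the standard library are available. Lean on these libraries where they do the work, as an engineer would, in place of code of your own. Each camera call takes 0.05 s, during which the arm holds its last target. There are 200 camera calls.

### The job

The sprung lid of the closed-off compartment in the open drawer stands ajar: set a fingertip in the slot of its round quarter-turn fastener, press the lid down shut, and keep it down while you turn the fastener clockwise (seen from above) to its stop, so that the lid stays locked shut when you let go. Only press and turn: do not lift the lid any further open, leave the drawer drawn out, and leave the soap mold, the two beakers and the squeeze bottle standing where they are.

Things in the scene. Friction and masses are not known exactly. Their poses are not given: they have to be found in the camera images.
- cabinet: low wooden cabinet, 480 mm wide and 145 mm high, fixed, its white ABS drawer drawn out towards the robot. Origin on the counter under the middle of the drawn-out part. x axis into the cabinet (the drawer opens along -x), y left seen from the robot, z up. Drawn-out part: x -140 to +130, y -237 to +237 mm, sides 108 and front 125 mm high; cabinet: x +130 to +460 mm
- drawer (a joint): slide of the drawer in m: 0 = fully drawn out (as it starts), grows as it is pushed into the cabinet. A spring holds it out against its stop with about 9 N
- hinge (a point): middle of the lid's hinge line on the far rim of the compartment, fixed in the drawer, 110 mm above the counter; y axis = along the hinge, x axis = cabinet x, z up. The compartment is the right-hand part of the drawer: from this point it reaches 200 mm towards the robot (-x) and 90 mm to each side. The rest of the drawer is open, its floor 24 mm above the counter
- lid (a joint): angle of the lid in rad: 0 = shut flat on the rim, grows as its edge towards the robot rises. White ABS plate 200 x 180 x 5 mm hinged at point hinge; shut, its top lies 115 mm above the counter. A weak spring holds it ajar at 0.2 to 0.45 rad; 1 to 2 N at the fastener press it shut, and unless locked it springs up again when let go
- fastener (a joint): angle of the fastener in rad, growing clockwise seen from above: 0 = unlocked, slot pointing from the drawer front to the hinge; 1.571 = locked stop, slot parallel to the drawer front. Stays where it is left (friction 0.07 N m). With the lid shut its tongue runs under a keeper from about 0.9 rad on and holds the lid; turned with the lid up, it blocks the lid from closing
- slot (a point): centre of the floor of the fastener's finger slot; x axis = along the slot, z out of the lid. The fastener is a grey disc of 76 mm diameter inside a bezel of 92 mm, both 2 mm above the lid's top, its axis 145 mm from the hinge line, midway across the lid. Slot 62 mm long, 28 mm wide, 12 mm deep, straight walls, flat floor with a dark rubber pad; with the lid shut the floor is 105 mm above the counter
- soap_mold_mid (a point): centre of the grey six-cavity silicone soap mold, 100 x 150 x 28 mm, lying in the open part of the drawer; bystander
- beaker1_mid (a point): centre of a glass beaker, 60 to 65 mm diameter, 85 mm high, standing in the open part of the drawer; bystander
- beaker2_mid (a point): centre of the other, equal glass beaker; bystander
- squeeze_bottle_mid (a point): point on the axis of the plastic squeeze bottle, 55 mm above its foot; bottle 52 mm diameter, 150 mm high with its closed cap, standing in the open part of the drawer; bystander
Not all that is in view belongs to the job. What is shaped like the part that bears soap_mold_mid but purple or red is not meant.

How it is judged:
By the outcome, as a careful person would: the job done as asked, in the order asked, and still so for the second after the job is handed in, with the robot touching nothing.
It also fails if it takes over 43 s, if anything falls off the work surface, if the arm or the gripper's body presses on something with over 40 N, if the wrist force passes 120 N, or if a joint passes its speed limit or range.

## Working session

There is one attempt and no reset: what is moved stays moved. The work goes in short steps, Python scripts to look and compute and a tool call to move; the robot and the scene stay as the last step left them, time stands still between calls to the robot, and variables do not carry over. Pictures are saved under pics/ and viewed, at most 10 in all, crops included, and the job is handed in when it is done.

Besides the shell and the picture viewer there is one more tool, called after "Call:" as a command line: name --argument value ..., lists and objects as JSON in quotes. drive_tool: Moves the arm, as the interface text tells. Scaled input: -1 to 1 covers 400 mm each way for a shift and 2 pi rad each way for a turn. Its arguments: {"type":"object","properties":{"dp":{"type":"array","items":{"type":"array","items":{"type":"number"}}},"twist":{"type":"array","items":{"type":"array","items":{"type":"number"}}},"fingers":{"type":"array","items":{"type":"number"}}},"required":["dp","twist","fingers"]}

```bash
mkdir -p pics; python3 - <<'E'
from rig import arm,cams
import cv2,json
o=arm.get_obs();print(o)
for n in("scene","side","wrist"):
    im=cams.camera(n);cv2.imwrite(f"pics/{n}0.png",im[:,:,::-1]);m=cams.camera_model(n);print(n,{k:(v.tolist() if hasattr(v,'tolist') else v) for k,v in m.items()})
E
```

```text
{'time': 0.0, 'q': array([ 1.22198986e+00,  2.60653535e-01, -1.39368211e-01,  1.17272398e+00,
       -1.29852837e-05,  1.57085632e+00]), 'joint_velocities': array([0.00105006, 0.00158652, 0.00052134, 0.00053459, 0.00050399,
       0.00037784]), 'joint_torque': array([ 1.39158501e-04, -4.05674815e+01,  2.53924441e+01,  1.85936963e-02,
       -7.29540443e-05,  3.35929215e-06]), 'position': array([179.2004176 , 492.73456702, 230.48123109]), 'orientation': array([-5.45166645e-01, -3.09359727e+00,  3.01890030e-03]), 'force': array([0.07898022, 0.33784616, 0.77579283]), 'moment': array([ 0.05756972,  0.03062251, -0.02266192]), 'gripper_force': 0.0, 'opening': 85.23455445866001}
scene {'intrinsics': [[500.19033487283434, 0.0, 272.12029481240097], [0.0, 500.19033487283434, 218.44894129302537], [0.0, 0.0, 1.0]], 'extrinsics': [[-0.4532758661231155, 0.8913357059591873, -0.007851654129969944, 144.61510933209803], [0.6404581479843406, 0.319543969899909, -0.6983587988856975, -330.69798287927676], [-0.619963184286622, -0.3215778452923074, -0.7157047851917361, 1282.7052167227507], [0.0, 0.0, 0.0, 1
[... 159 characters left out ...]
28125871540714, -0.3719095830347974, 0.016298117181848867, 559.232476240974], [-0.26942348378501246, 0.6408640166996776, -0.7188214649582346, 137.60762265302068], [0.2568917144672776, -0.6715478941568045, -0.6950036495527373, 771.436754002286], [0.0, 0.0, 0.0, 1.0]]}
wrist {'intrinsics': [[351.8811588984633, 0.0, 280.01458092365067], [0.0, 351.8811588984633, 206.0503472284772], [0.0, 0.0, 1.0]], 'mount': [[-0.00028491706885272103, -0.9550671457276146, -0.29638938235701107, 74.5831344502919], [0.9999999263798023, -0.00034829488385434195, 0.00016103124996424002, -0.9498368814621072], [-0.00025702656177996016, -0.2963893146562145, 0.9550671746505405, -142.27816229424644], [0.0, 0.0, 0.0, 1.0]]}
```

View pics/scene0.png

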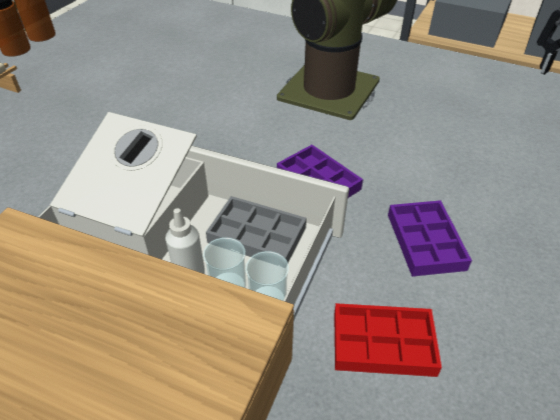

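View pics/side0.png

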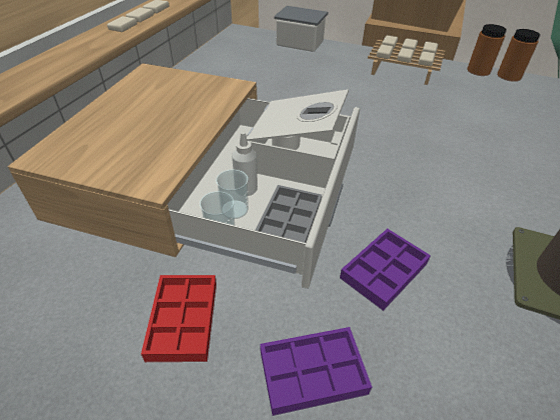

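The scene view shows the ajar lid at about (55–196, 114–232), with its fastener at (138,148). The side view shows the same lid at (250–350, 90–140), with the fastener at (318,111). The grey mold lies in the drawer; the purple and red ones on the counter are decoys. I'll take enlarged crops of the lid to fit its pose.

```bash
python3 - <<'E'
import cv2
a=cv2.imread("pics/scene0.png")[100:250,40:240];b=cv2.imread("pics/side0.png")[80:170,235:365]
cv2.imwrite("pics/c1.png",cv2.resize(a,None,fx=4,fy=4,interpolation=cv2.INTER_CUBIC))
cv2.imwrite("pics/c2.png",cv2.resize(b,None,fx=6,fy=6,interpolation=cv2.INTER_CUBIC))
E
```

```text
(no output)
```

View pics/c1.png

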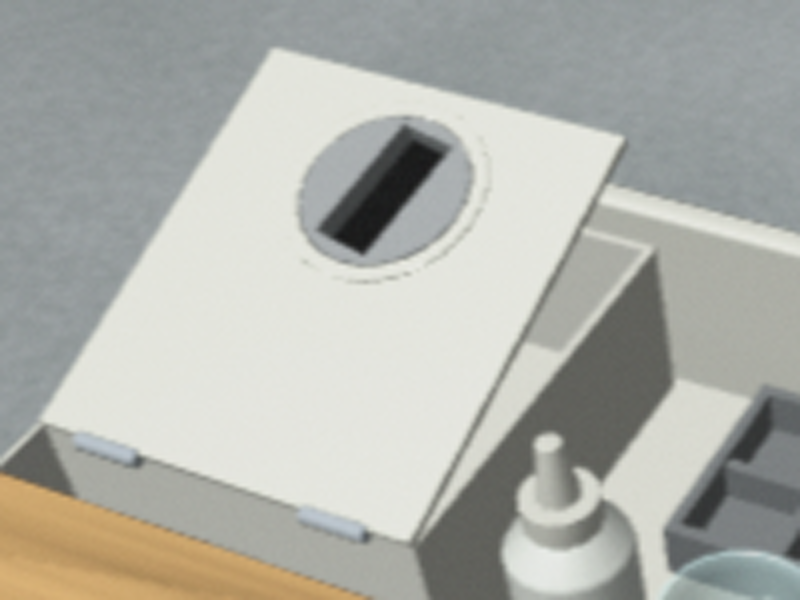

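View pics/c2.png

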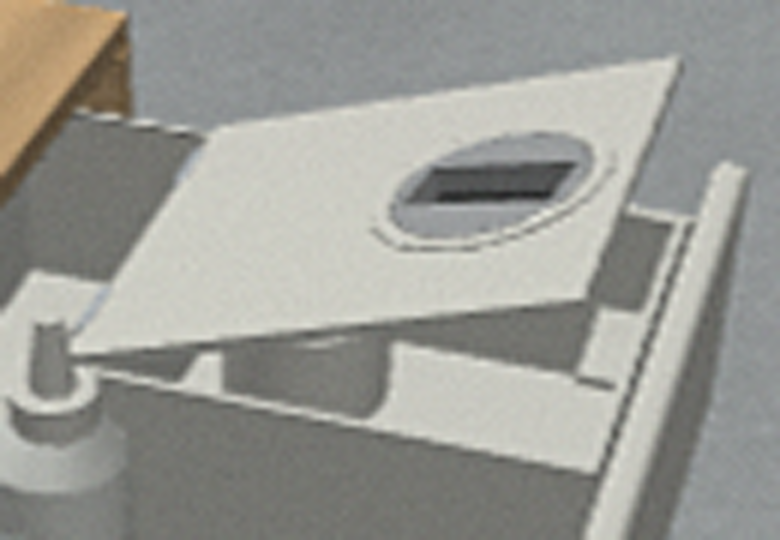

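Scene crop: the lid's top corners are at (273,47), (627,138), (413,542) and (43,428), and the disc centre is at about (386,190). Side crop: the corners are at (680,57), (585,298), (70,352) and (205,132), and the disc is at (492,186). The slot runs from drawer front to hinge, so the fastener is unlocked.

```bash
cat > fit.py <<'E'
from rig import arm,cams
import numpy as np
from scipy.optimize import least_squares
from scipy.spatial.transform import Rotation as R
L=np.array([[-200,-90,5],[-200,90,5],[0,90,5],[0,-90,5],[-145,0,7]],float)
P={"scene":np.array([[273,47],[627,138],[413,542],[43,428],[386,190]])/4+[40,100],
"side":np.array([[680,57],[585,298],[70,352],[205,132],[492,186]])/6+[235,80]}
def W(p,pts,ang=None):
    a=p[3] if ang is None else ang
    return R.from_euler('zy',[p[2],a]).apply(pts)+[p[0],p[1],110]
def proj(n,X):
    m=cams.camera_model(n);E=np.array(m["extrinsics"]);c=(X@E[:3,:3].T+E[:3,3])@np.array(m["intrinsics"]).T
    return c[:,:2]/c[:,2:]
def res(p): return np.concatenate([(proj(n,W(p,L))-P[n]).ravel() for n in P])
E
python3 - <<'E'
from fit import *
np.set_printoptions(precision=3,suppress=True)
r=least_squares(res,[600,-200,0,.3],x_scale=[100,100,.1,.1],loss='soft_l1');p=r.x
print(p,r.fun.reshape(2,5,2))
print("slot open",W(p,np.array([[-145,0,-5]])),"shut",W(p,np.array([[-145,0,-5]]),0.))
E
```

```text
[ 703.966 -119.865    0.084    0.32 ] [[[ 0.491  1.784]
  [-0.51  -1.126]
  [ 0.05  -0.843]
  [ 0.16  -0.434]
  [-0.041 -0.104]]

 [[-0.355  1.038]
  [-0.167 -0.33 ]
  [-1.798  0.036]
  [ 1.063 -0.184]
  [-0.598 -0.216]]]
slot open [[ 565.235 -132.047  150.683]] shut [[ 559.479 -132.047  105.   ]]
```

```bash
sed -i "s/'zy'/'ZY'/" fit.py; cat >> fit.py <<'E'
np.set_printoptions(precision=4,suppress=True)
def rel(pos,toolR):
    o=arm.get_obs();R0=R.from_rotvec(o["orientation"])
    return (R0.inv().apply(np.array(pos)-o["position"])/400, (R0.inv()*toolR).as_rotvec()/(2*np.pi))
def down(yaw): # tool z down, tool y at world yaw
    y=np.array([np.cos(yaw),np.sin(yaw),0]);z=np.array([0,0,-1.]);x=np.cross(y,z)
    return R.from_matrix(np.c_[x,y,z])
E
python3 - <<'E'
from fit import *
r=least_squares(res,[600,-200,0,.3],x_scale=[100,100,.1,.1],loss='soft_l1');p=r.x
print(p,r.fun.reshape(2,5,2).tolist())
S=np.array([[-145,0,-5.]])
s=W(p,S)[0];print("slot open",s,"shut",W(p,S,0.))
print(rel([s[0],s[1],250],down(p[2]+np.pi)))
E
```

```text
[ 703.7549 -120.1953    0.0868    0.3212] [[[-0.00649072390487504, 0.6186070198548492], [-0.08465239406751834, -0.4136274981478607], [0.5602759461976348, -0.20857943650469224], [-0.5659357372586271, -1.3403590437104071], [0.017670634664568752, -0.2845657970021307]], [[-0.435178497299205, -0.10623120406192754], [0.04570721000118283, 0.5874381757683977], [-1.3701529631663334, 0.9708828363415591], [0.9402428222270487, -1.0973420935328022], [-0.5519958244367444, -0.318356299908956]]]
slot open [ 565.1166 -132.2544  151.0366] shut [[ 559.3003 -132.7603  105.    ]]
(array([-1.4407, -1.1392, -0.0465]), array([-0.0002, -0.0002, -0.3193]))
```

Call:
drive_tool --dp '[[-0.72,-0.57,-0.04],[-0.72,-0.57,-0.04],[-0.72,-0.57,-0.04],[-0.72,-0.57,-0.04],[-0.72,-0.57,-0.04],[-0.72,-0.57,-0.04],[-0.72,-0.57,-0.04],[-0.72,-0.57,-0.04],[-0.72,-0.57,-0.04],[-0.72,-0.57,-0.04]]' --twist '[[0,0,-0.16],[0,0,-0.16],[0,0,-0.16],[0,0,-0.16],[0,0,-0.16],[0,0,-0.16],[0,0,-0.16],[0,0,-0.16],[0,0,-0.16],[0,0,-0.16]]' --fingers '[12,12,12,12,12,12,12,12,12,12]'

```text
time: 1.15
position: [372.7, 179.3, 247.2]
orientation: [1.005, -2.976, -0.0]
force: [-0.5, 0.5, 0.5]
opening: 11.7
gripper_force: 0.0
```

```bash
python3 - <<'E'
from fit import *
o=arm.get_obs();print(o["time"],o["q"],o["position"],o["opening"])
print(rel([565.1,-132.3,250],down(.0868+np.pi)))
E
```

```text
1.15 [ 0.4483  0.0618 -0.3417  1.1674  0.0002 -0.2033] [372.7334 179.3369 247.228 ] 11.6642328060491
(array([ 0.0901, -0.9111, -0.0071]), array([ 0.    , -0.    , -0.1601]))
```

Call:
drive_tool --dp '[[0.09,-0.91,-0.007],[0.09,-0.91,-0.007],[0.09,-0.91,-0.007],[0.09,-0.91,-0.007],[0.09,-0.91,-0.007],[0.09,-0.91,-0.007],[0.09,-0.91,-0.007],[0.09,-0.91,-0.007],[0.09,-0.91,-0.007],[0.09,-0.91,-0.007],[0.09,-0.91,-0.007]]' --twist '[[0,0,-0.16],[0,0,-0.16],[0,0,-0.16],[0,0,-0.16],[0,0,-0.16],[0,0,-0.16],[0,0,-0.16],[0,0,-0.16],[0,0,-0.16],[0,0,-0.16],[0,0,-0.16]]' --fingers '[12,12,12,12,12,12,12,12,12,12,12]'

```text
time: 2.25
position: [565.2, -127.5, 249.7]
orientation: [2.321, -2.116, -0.003]
force: [-0.5, 0.6, -0.0]
opening: 12.0
gripper_force: 0.0
```

```bash
python3 - <<'E'
from fit import *
import cv2
o=arm.get_obs();print(o["time"],o["q"],o["position"],o["orientation"],o["opening"],o["force"])
im=cams.camera("wrist");m=cams.camera_model("wrist");M=np.array(m["mount"]);K=np.array(m["intrinsics"])
p=[703.7549,-120.1953,.0868,.3212]
X=W(p,np.array([[-145+31*i,14*j,7] for i,j in((1,1),(1,-1),(-1,-1),(-1,1))]+[[-145,0,7.]]))
t=R.from_rotvec(o["orientation"]).inv().apply(X-o["position"])
c=((t-M[:3,3])@M[:3,:3])@K.T;c=c[:,:2]/c[:,2:];print(c)
b=np.ascontiguousarray(im[:,:,::-1])
for u in c: cv2.circle(b,tuple(int(v) for v in u.round()),2,(0,0,255),-1)
cv2.imwrite("pics/w1.png",b)
E
```

```text
2.25 [-0.2224  0.3496  0.0393  1.2624  0.0008 -1.8855] [ 565.1838 -127.5435  249.6818] [ 2.3214 -2.1165 -0.0032] 12.010586130748353 [-0.5133  0.5854 -0.0458]
[[235.3502 221.5374]
 [234.0371 183.8095]
 [321.4423 191.4594]
 [319.7525 231.8714]
 [275.9966 207.3368]]
```

View pics/w1.png

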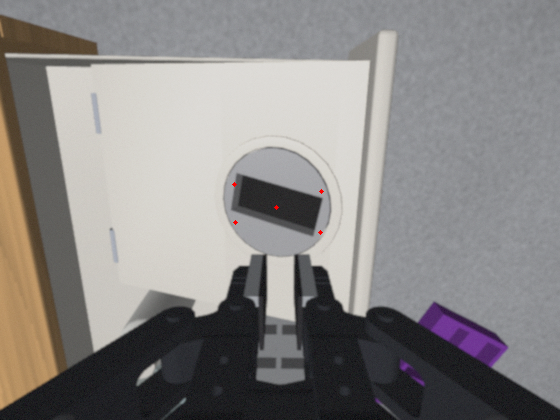

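The wrist view puts the slot corners at (239,175), (323,198), (315,235) and (231,211). The centre agrees with my fit, but the slot is turned slightly clockwise. I'll fit its angle.

```bash
python3 - <<'E'
from fit import *
m=cams.camera_model("wrist");M=np.array(m["mount"]);K=np.array(m["intrinsics"])
pos=np.array([565.1838,-127.5435,249.6818]);Ro=R.from_rotvec([2.3214,-2.1165,-.0032])
p=[703.7549,-120.1953,.0868,.3212]
T=np.array([[239,175],[323,198],[315,235],[231,211]])
def f(v):
    a=v[0];q=np.array([[31*i,14*j,0] for i,j in((1,-1),(-1,-1),(-1,1),(1,1))])
    q=R.from_euler('z',-a).apply(q)+[-145+v[1],v[2],7]
    t=Ro.inv().apply(W(p,q)-pos);c=((t-M[:3,3])@M[:3,:3])@K.T
    return (c[:,:2]/c[:,2:]-T).ravel()
r=least_squares(f,[0,0,0]);print(r.x,r.fun)
a=r.x[0]
print(rel([565.1,-132.3,200],down(.0868-a+np.pi)))
o=arm.get_obs();print(o["position"])
E
```

```text
[ 0.1794  0.2986 -1.7937] [-1.7512 -0.8907  0.7831 -0.4033 -0.2422  1.132   1.0874  0.2819]
(array([0.0123, 0.001 , 0.125 ]), array([0.0002, 0.0002, 0.0295]))
[ 565.0864 -127.4213  249.985 ]
```

Call:
drive_tool --dp '[[0.013,0.001,0.1],[0.013,0.001,0.15],[0.013,0.001,0.18],[0.013,0.001,0.18],[0.013,0.001,0.18]]' --twist '[[0,0,0.029],[0,0,0.029],[0,0,0.029],[0,0,0.029],[0,0,0.029]]' --fingers '[12,12,12,12,12]'

```text
time: 2.8
position: [566.2, -134.1, 179.1]
orientation: [-2.119, 2.318, -0.001]
force: [0.7, 0.5, 0.7]
opening: 11.9
gripper_force: 0.0
```

```bash
python3 - <<'E'
from fit import *
import cv2
o=arm.get_obs();print(o["time"],o["position"],o["force"],o["q"])
print(rel([565.1,-133,172],down(.0868-.179+np.pi)))
im=cams.camera("wrist");cv2.imwrite("pics/w2.png",im[:,:,::-1])
E
```

```text
2.8 [ 566.1673 -134.079   179.1013] [0.701  0.5228 0.7122] [-0.2326  0.3813 -0.0983  1.0901  0.0001 -1.7138]
(array([-0.0024,  0.0029,  0.0178]), array([-0.0002, -0.    ,  0.0004]))
```

View pics/w2.png

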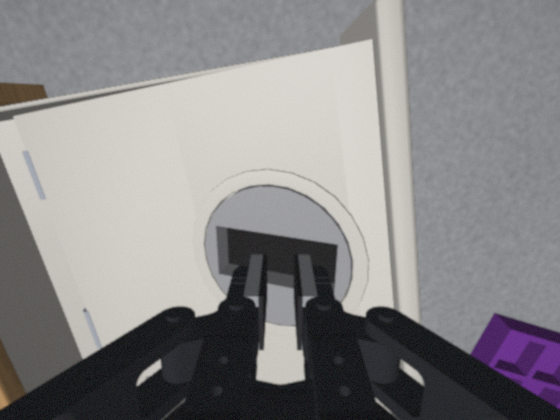

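Call:
drive_tool --dp '[[-0.002,0.002,0.02],[-0.002,0.002,0.035],[-0.002,0.002,0.05],[-0.002,0.003,0.065],[-0.002,0.005,0.08],[-0.002,0.007,0.095],[-0.002,0.01,0.11],[-0.002,0.012,0.125],[-0.002,0.014,0.14],[-0.002,0.016,0.155],[-0.002,0.017,0.165],[-0.002,0.017,0.165]]' --twist '[[0,0,0],[0,0,0],[0,0,0],[0,0,0],[0,0,0],[0,0,0],[0,0,0],[0,0,0],[0,0,0],[0,0,0],[0,0,0],[0,0,0]]' --fingers '[12,12,12,12,12,12,12,12,12,12,12,12]'

```text
time: 4.05
position: [558.7, -133.2, 111.4]
orientation: [2.118, -2.32, -0.002]
force: [-0.1, -0.2, 0.7]
opening: 11.9
gripper_force: 0.3
```

```bash
python3 - <<'E'
from fit import *
import cv2
o=arm.get_obs();print(o["time"],o["position"],o["force"],o["moment"],o["opening"])
a=cams.camera("side")[20:200,215:385];a=cv2.resize(a,None,fx=2.2,fy=2.2)
b=cams.camera("scene")[60:260,20:260];b=cv2.resize(b,(400,396))
cv2.imwrite("pics/s3.png",np.hstack([a[:396],b])[:,:,::-1])
E
```

```text
4.05 [ 558.7278 -133.2033  111.4246] [-0.1035 -0.1797  0.6635] [-0.0104 -0.0115  0.0249] 11.935564011658094
```

View pics/s3.png

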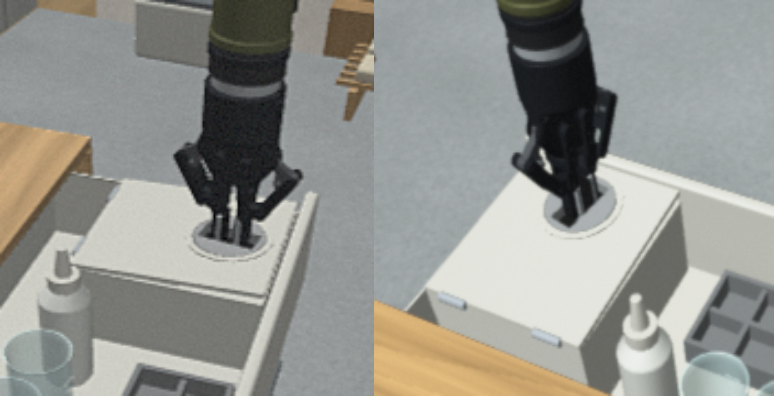

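Both fingertips are in the slot and the lid is nearly flat. Next I press it fully shut.

Call:
drive_tool --dp '[[0,0,0.008],[0,0,0.014],[0,0,0.018],[0,0,0.021],[0,0,0.021],[0,0,0.021]]' --twist '[[0,0,0],[0,0,0],[0,0,0],[0,0,0],[0,0,0],[0,0,0]]' --fingers '[12,12,12,12,12,12]'

```text
time: 4.75
position: [559.4, -133.4, 105.1]
orientation: [-2.117, 2.32, -0.001]
force: [-2.6, 1.2, 10.1]
opening: 12.2
gripper_force: 4.8
```

Call:
drive_tool --dp '[[0,0,0],[0,0,0],[0,0,0],[0,0,0],[0,0,0],[0,0,0],[0,0,0],[0,0,0],[0,0,0],[0,0,0],[0,0,0],[0,0,0],[0,0,0],[0,0,0]]' --twist '[[0,0,0.015],[0,0,0.03],[0,0,0.045],[0,0,0.06],[0,0,0.075],[0,0,0.09],[0,0,0.105],[0,0,0.12],[0,0,0.135],[0,0,0.15],[0,0,0.165],[0,0,0.18],[0,0,0.19],[0,0,0.19]]' --fingers '[12,12,12,12,12,12,12,12,12,12,12,12,12,12]'

```text
time: 6.15
position: [560.0, -134.4, 105.2]
orientation: [-0.445, 3.108, -0.004]
force: [-1.7, -1.8, 7.7]
opening: 12.1
gripper_force: 4.8
```

```bash
python3 - <<'E'
from fit import *
o=arm.get_obs();print(o["time"],o["position"],o["force"],o["moment"],o["opening"],o["q"],R.from_rotvec(o["orientation"]).as_matrix()[:,1])
E
```

```text
6.15 [ 560.0494 -134.417   105.1918] [-1.666  -1.7844  7.7312] [-0.2917  0.2822  0.0023] 12.094392490996691 [-0.2347  0.4231 -0.2375  0.9075 -0.0016 -0.5191] [-0.2806  0.9598 -0.0028]
```

Call:
drive_tool --dp '[[0,0,0],[0,0,0],[0,0,0],[0,0,0],[0,0,0],[0,0,0]]' --twist '[[0,0,0.01],[0,0,0.02],[0,0,0.03],[0,0,0.04],[0,0,0.05],[0,0,0.05]]' --fingers '[12,12,12,12,12,12]'

```text
time: 6.75
position: [559.9, -134.5, 105.2]
orientation: [0.047, 3.139, -0.004]
force: [-1.4, -1.9, 8.3]
opening: 11.8
gripper_force: 4.9
```

```bash
python3 - <<'E'
from fit import *
o=arm.get_obs();print(o["time"],o["position"],o["force"],o["moment"],o["opening"],R.from_rotvec(o["orientation"]).as_matrix()[:,1])
E
```

```text
6.75 [ 559.9187 -134.48    105.1947] [-1.4037 -1.8836  8.3406] [-0.3647  0.3765 -0.037 ] 11.825881435422218 [ 0.0298  0.9996 -0.0023]
```

Call:
drive_tool --dp '[[0,0,0],[0,0,0],[0,0,0],[0,0,0]]' --twist '[[0,0,0.008],[0,0,0.016],[0,0,0.02],[0,0,0.02]]' --fingers '[12,12,12,12]'

```text
time: 7.15
position: [559.8, -134.5, 105.2]
orientation: [0.243, 3.13, -0.004]
force: [-2.7, -2.2, 8.0]
opening: 11.9
gripper_force: 5.1
```

```bash
python3 - <<'E'
from fit import *
import cv2
o=arm.get_obs();print(o["time"],o["position"],o["force"],o["moment"],o["opening"],R.from_rotvec(o["orientation"]).as_matrix()[:,1])
im=cams.camera("wrist");cv2.imwrite("pics/w4.png",im[:,:,::-1])
E
```

```text
7.15 [ 559.8341 -134.5181  105.1688] [-2.6716 -2.2422  8.0262] [-0.3372  0.4706  0.0822] 11.948105208393972 [ 0.1542  0.988  -0.0021]
```

View pics/w4.png

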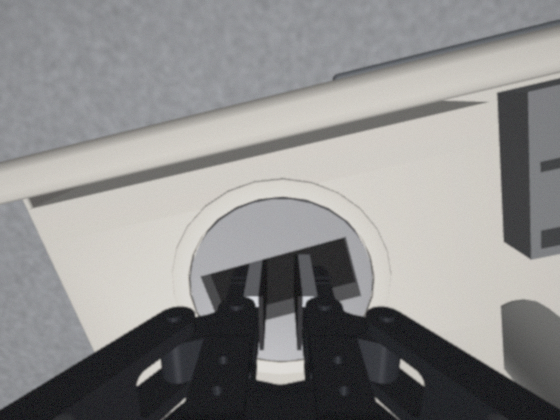

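The slot edge runs (201,275)→(346,238), nearly parallel to the drawer front. A little more turn will confirm it's at the stop.

Call:
drive_tool --dp '[[0,0,0],[0,0,0],[0,0,0],[0,0,0]]' --twist '[[0,0,0.008],[0,0,0.016],[0,0,0.02],[0,0,0.02]]' --fingers '[12,12,12,12]'

```text
time: 7.6
position: [559.7, -134.1, 105.2]
orientation: [0.438, 3.109, -0.002]
force: [-2.0, -1.4, 8.6]
opening: 11.5
gripper_force: 12.3
```

```bash
python3 - <<'E'
from fit import *
o=arm.get_obs();print(o["time"],o["position"],o["force"],o["moment"],o["opening"],R.from_rotvec(o["orientation"]).as_matrix()[:,1])
E
```

```text
7.6 [ 559.7339 -134.1267  105.1789] [-2.0089 -1.3889  8.5606] [-0.2031  0.4074  0.2511] 11.536384909205983 [ 0.276   0.9612 -0.0012]
```

Call:
drive_tool --dp '[[0,0,0],[0,0,0],[0,0,0]]' --twist '[[0,0,0.008],[0,0,0.014],[0,0,0.014]]' --fingers '[12,12,12]'

```text
time: 7.9
position: [559.6, -133.1, 105.2]
orientation: [0.572, 3.088, 0.001]
force: [-2.2, 2.2, 9.8]
opening: 12.3
gripper_force: 25.6
```

```bash
python3 - <<'E'
from fit import *
o=arm.get_obs();print(o["time"],o["position"],o["force"],o["moment"],o["opening"],R.from_rotvec(o["orientation"]).as_matrix()[:,1])
E
```

```text
7.9 [ 559.6349 -133.0851  105.1638] [-2.1814  2.2222  9.7956] [0.2472 0.512  0.5332] 12.290455464326445 [0.3581 0.9337 0.0009]
```

It's firmly at the stop (0.53 N m). I'll back off within the slack and then lift straight out.

Call:
drive_tool --dp '[[0,0,0],[0,0,0],[0,0,0],[0,0,0],[0,0,-0.01],[0,0,-0.03],[0,0,-0.06],[0,0,-0.1],[0,0,-0.16],[0,0,-0.23],[0,0,-0.3],[0,0,-0.3]]' --twist '[[0,0,-0.015],[0,0,-0.03],[0,0,-0.045],[0,0,-0.055],[0,0,-0.055],[0,0,-0.055],[0,0,-0.055],[0,0,-0.055],[0,0,-0.055],[0,0,-0.055],[0,0,-0.055],[0,0,-0.055]]' --fingers '[12,12,12,12,12,12,12,12,12,12,12,12]'

```text
time: 9.1
position: [561.6, -134.4, 229.5]
orientation: [0.036, 3.133, -0.004]
force: [1.0, -0.7, 0.4]
opening: 12.0
gripper_force: 0.0
```

```bash
python3 - <<'E'
from fit import *
import cv2
o=arm.get_obs();print(o["time"],o["position"],o["force"])
a=cams.camera("side")[60:300,160:380];a=cv2.resize(a,(396,432))
b=cams.camera("wrist");b=cv2.resize(b,(400,300));b=np.pad(b,((0,132),(0,0),(0,0)))
cv2.imwrite("pics/s5.png",np.hstack([a,b])[:,:,::-1])
E
```

```text
9.1 [ 561.6477 -134.4245  229.4775] [ 1.0032 -0.6981  0.4382]
```

View pics/s5.png

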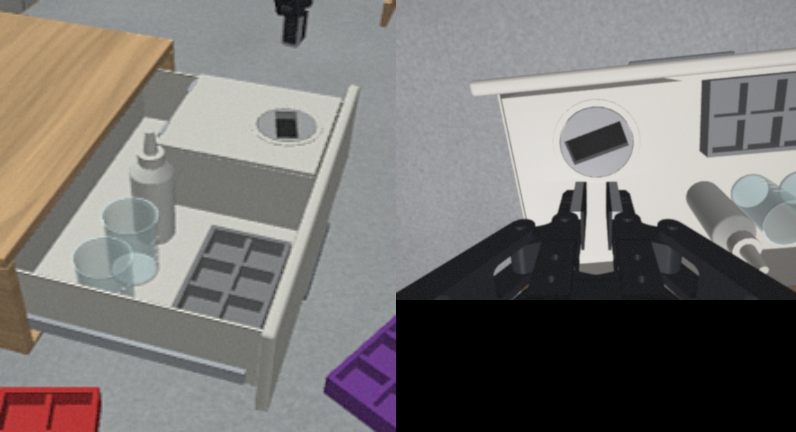

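The lid is shut, but the wrist view shows the slot about 17° off parallel to the drawer front. The slot edge runs (567,148)→(625,122), against a drawer front slope of about 6°. The rubber pad dragged the fastener back to about 1.28 rad when I reversed while still pressing. I'll re-enter, turn to the stop again, and lift off the floor before reversing.

```bash
python3 - <<'E'
from fit import *
o=arm.get_obs();print(o["time"],o["position"],o["force"])
print(rel([559.6,-133.5,125],down(.0868+np.pi-1.3)))
E
```

```text
9.2 [ 559.6858 -133.8432  225.4792] [-0.0788  0.114   0.2159]
(array([0.0009, 0.0011, 0.2512]), array([-0.0003,  0.0004, -0.0605]))
```

Drop to about 115 mm, which is inside the slot but above its floor, aligned with the slot.

Call:
drive_tool --dp '[[0,0,0.06],[0,0,0.12],[0,0,0.18],[0,0,0.23],[0,0,0.23],[0,0,0.25],[0,0,0.265],[0,0,0.275],[0,0,0.275]]' --twist '[[0,0,-0.02],[0,0,-0.04],[0,0,-0.06],[0,0,-0.06],[0,0,-0.06],[0,0,-0.06],[0,0,-0.06],[0,0,-0.06],[0,0,-0.06]]' --fingers '[12,12,12,12,12,12,12,12,12]'

```text
time: 10.1
position: [559.1, -133.4, 113.6]
orientation: [0.554, -3.092, -0.0]
force: [-0.1, -0.9, -0.1]
opening: 12.1
gripper_force: 0.0
```

Call:
drive_tool --dp '[[0,0,0.01],[0,0,0.018],[0,0,0.024],[0,0,0.024],[0,0,0.024],[0,0,0.024],[0,0,0.024],[0,0,0.024],[0,0,0.024],[0,0,0.024],[0,0,0.024],[0,0,0.024],[0,0,0.024]]' --twist '[[0,0,0],[0,0,0],[0,0,0],[0,0,0.015],[0,0,0.03],[0,0,0.045],[0,0,0.06],[0,0,0.075],[0,0,0.09],[0,0,0.1],[0,0,0.11],[0,0,0.115],[0,0,0.115]]' --fingers '[12,12,12,12,12,12,12,12,12,12,12,12,12]'

```text
time: 11.4
position: [559.6, -132.8, 105.3]
orientation: [0.571, 3.088, 0.002]
force: [-1.8, 1.3, 7.1]
opening: 12.1
gripper_force: 24.7
```

```bash
python3 - <<'E'
from fit import *
o=arm.get_obs();print(o["time"],o["position"],o["force"],o["moment"],o["gripper_force"],R.from_rotvec(o["orientation"]).as_matrix()[:,1])
E
```

```text
11.4 [ 559.5978 -132.8093  105.2685] [-1.7528  1.3245  7.1246] [0.3907 0.3237 0.7392] 24.704176488448866 [0.3575 0.9339 0.0013]
```

Call:
drive_tool --dp '[[0,0,-0.008],[0,0,-0.016],[0,0,-0.016],[0,0,-0.016],[0,0,-0.016],[0,0,-0.016],[0,0,-0.016],[0,0,-0.016],[0,0,-0.03],[0,0,-0.06],[0,0,-0.12],[0,0,-0.2],[0,0,-0.3],[0,0,-0.3],[0,0,-0.3]]' --twist '[[0,0,0],[0,0,0],[0,0,0],[0,0,-0.012],[0,0,-0.024],[0,0,-0.036],[0,0,-0.05],[0,0,-0.05],[0,0,-0.05],[0,0,-0.05],[0,0,-0.05],[0,0,-0.05],[0,0,-0.05],[0,0,-0.05],[0,0,-0.05]]' --fingers '[12,12,12,12,12,12,12,12,12,12,12,12,12,12,12]'

```text
time: 12.9
position: [560.3, -133.7, 226.4]
orientation: [0.085, 3.136, -0.001]
force: [-0.7, 0.5, -0.7]
opening: 12.3
gripper_force: 0.0
```

```bash
python3 - <<'E'
from fit import *
import cv2
o=arm.get_obs();print(o["time"],o["position"],o["force"])
a=cams.camera("side")[60:300,160:380];a=cv2.resize(a,(396,432))
b=cams.camera("wrist");b=cv2.resize(b,(400,300));b=np.pad(b,((0,132),(0,0),(0,0)))
cv2.imwrite("pics/s6.png",np.hstack([a,b])[:,:,::-1])
E
```

```text
12.9 [ 560.2941 -133.7051  226.3883] [-0.7018  0.5139 -0.6711]
```

View pics/s6.png

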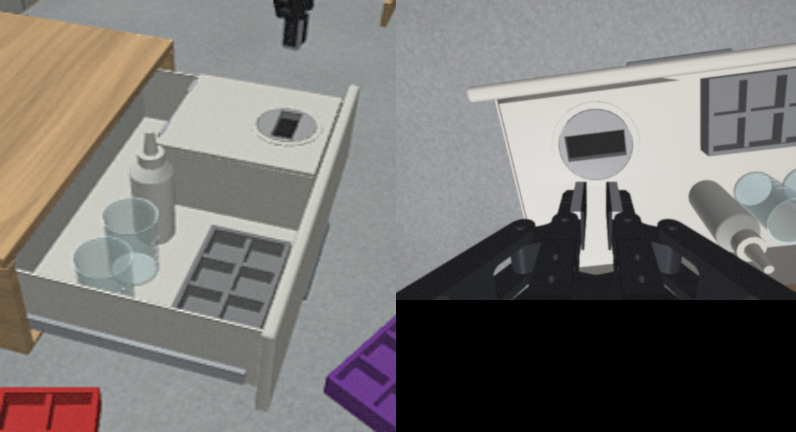

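The slot edge (566,139)→(625,131) is now parallel to the drawer front. The lid is flat, the drawer is still out, and nothing else has moved. Handing in.

```bash
python3 -c "
from rig import arm
print(arm.job_done())"
```

```text
the job is handed in; nothing more can be done
None
```

The lid is shut and locked with the fastener at its clockwise stop, the drawer is still drawn out, nothing else was moved, and the job was handed in at about 13 s. The fastener slipped back to about 1.28 rad as I first let go, so I turned it to the stop a second time.

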